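# Transfer a parts cassette from rack to nest by way of the rest mat

## Robot

A 6-joint arm with a two-finger parallel gripper is mounted at the origin on the work surface. World frame = base frame: x ahead of the robot, y to its left, z up, the work surface at z = 0. Lengths are in m, angles in rad, forces in N, time in s.
With the tool pointing down it reaches from about 0.35 to 0.975 m from the base axis. Payload 17.4 kg.
Tool frame: the origin (TCP) lies at the very end of the fingers, on their centre line; the grasp point (between the pads) lies 19 mm behind it; z points along the fingers, y is the line along which they close (so a half turn about z gives the same grasp; the last joint's range is limited). The gripper opens to 85 mm and grips with 20 to 120 N. Pads are 22 mm wide; open, the fingers measure 114 mm over their backs; the gripper's body (76 mm by 85 mm) begins 54 mm behind the grasp point. The pads swing forward as they close: fully open they stand 13 mm farther back than shut.
Start: joints at [1.287, 0.116, 1.442, -0, 1.584, -0.038], TCP at [0.164, 0.655, 0.208] pointing down, gripper open.
Joint ranges: [-2.83, 2.83], [-0.83, 2.19], [0.07, 2.5], [-1.14, 4.28], [0.01, 3], [-2.97, 2.97]. Speed limits (rad/s): [1.89, 1.89, 2.22, 3.14, 3.14, 3.14].

## Interface

Orientations are given as a rotation vector (axis times angle).
In Python, from bench import observe, grab_frame, robot gives the robot as it stands.
- The arm moves only by the tool play_rows, never from a script. Its argument "moves" is a list of rows, each a list of 2 entries, a list of its own where there are three numbers: the shift along the tool's x, y, z in units of 0.1 m (1.0 is 0.1 m), then the turn about the tool's z in units of pi/2 rad (1.0 is pi/2 rad). In form: [[[x, y, z], yaw], ...]. A call has 1 to 10 rows; each row is the pose to reach, as a shift and turn from the pose commanded when the call began, along the tool's axes at that moment; what a row does not reach only later rows make up. A row lasts 1/10 s, in which the tool goes at most 50 mm and 8.59 degrees, less where a joint would pass 70% of its speed; a pose out of reach is approached as far as the arm can. A call with a number of a shift or a turn outside -1 to 1 is refused whole. A call with a gripper value outside its range is refused whole. "jaw" is the gripper's target within -1 to 1 (fully open at 1, half-way at 0, shut at -1), set as the call begins (left out, the last holds). The fingers move at their own pace and stop on an object; "squeeze" is the grip in N (left out, the last holds). Time passes only in rows, so rows that repeat a pose let the fingers close. It gives the time, the measured TCP pose, the force, the opening and the grip force at its end, in the units of the state.
- observe(): the state, without advancing time (a new reading comes with each control period).
- grab_frame(name): name is "scene" or "top" or "wrist"; returns a dict with "img" (384x512x3 uint8, red, green, blue), "depth" (384x512 float32, m along the optical axis (not along the pixel's ray), 0 where there is no reading), "fx", "fy", "cx", "cy" (pixels), "R" (3x3) and "t" (3): a world point X has camera coordinates R X + t; the wrist camera has in their place "hand_eye" (4x4, takes a point from camera to tool coordinates, whose origin is the TCP and whose axes are the flange's). Camera axes: x right, y down, z forward; pixel columns grow to the right and rows downward; lengths in m; the calibration is good to about 2 mm. A picture is of the moment at which its call begins: read the wrist's pose just before it.
- robot.sign_off(): hands the job in; it is judged then, once.
The state is a dict: "time_s": time; "joint_positions": joint angles; "joint_velocities": joint speeds; "effort": joint torques, N m; "tool_pos": TCP position; "ee_rot": TCP orientation; "ft_force": force on the tool from outside, world axes, zero at the start; "moment": the same for the moment, N m; "grip_width": opening from 0.0 (shut) to 1.0 (fully open); "grasp_force": force on a finger pad.
Only numpy, scipy, OpenCV 4.12 (cv2) and the standard library are available. Lean on these libraries where they do the work, as an engineer would, in place of code of your own. Each camera call takes 0.05 s, during which the arm holds its last target. There are 200 camera calls.

## Task

Lift the orange-lidded parts cassette out of the rack, set it down upright near the middle of the black rest mat and let go, then pick it up again and seat it in the aluminium nest: upright, fully down on the nest floor, its length along the nest's length. The rack leaves only the cassette's two ends free to grip and the nest leaves room for fingers only at its two broad sides, hence the stop on the mat. Never let it drop, and leave the dark-lidded cassette in its slot of the rack.

Things in the scene. Friction and masses are not known exactly. Their poses are not given: they have to be found in the camera images.
- orange_cassette_mid (a point): Centre of the loose white box with orange lid: 52 mm long (x), 32 wide (y), 50 tall (z up), 0.1-0.2 kg. It starts in an end slot of a 3-slot rack, on a floor 6 mm above the table, 4 mm play on each broad side. Slot walls: 10 mm thick, 44 long, 56 high, level with its top; its ends stick out 4 mm with free space down to the table: grip it across its length, lift straight up.
- grey_cassette_mid (a point): Centre (half-way up) of the other cassette in the rack: same size and axes, dark lid. It stands in the other end slot, 100 mm from the orange one, and must stay there.
- rest_mat: Fixed black rubber mat, 110 by 110 mm, 2 mm thick, flat on the table; origin at the centre of its underside, x and y along its edges.
- nest: Fixed aluminium nest; origin: centre of its underside on the table, x along its length, z up. Dark floor 90x68 mm, top 6 mm above the table. C-shaped cheeks at both ends, 56 mm high; pocket 68 mm long, 48 wide (8 mm play all round the cassette). Its +y and -y sides are open over the middle 48 mm for fingers; no room for fingers at the ends. The cassette may go in either way round.
There are look-alikes about, which are no part of the job. Leave any blue or pink look-alike of the nest alone.

How it is judged:
By the outcome, as a careful person would: the job done as asked, in the order asked, and still so for the second after the job is handed in, with the robot touching nothing.
It also fails if it takes over 67 s, if anything falls off the work surface, if the arm or the gripper's body presses on something with over 40 N, if the wrist force passes 120 N, or if a joint passes its speed limit or range.

## Working session

There is one attempt and no reset: what is moved stays moved. The work goes in short steps, Python scripts to look and compute and a tool call to move; the robot and the scene stay as the last step left them, time stands still between calls to the robot, and variables do not carry over. Pictures are saved under pics/ and viewed, at most 10 in all, crops included, and the job is handed in when it is done.

Besides the shell and the picture viewer there is one more tool, called after "Emit:" by a JSON object that holds its "fn" and its "kwargs", one argument or row to a line. play_rows: Moves the arm, as the interface text tells. Its arguments: {"type":"object","properties":{"moves":{"type":"array"},"jaw":{"type":"number"},"squeeze":{"type":"number"}},"required":["moves"]}

```bash
mkdir -p pics; ls; cat > h.py <<'E'
import numpy as np, cv2
from scipy.spatial.transform import Rotation as Rn
from bench import observe, grab_frame, robot
def snap(name, fn=None):
    s=observe(); f=grab_frame(name); f['s']=s
    if 'R' not in f or f.get('R') is None:
        T=np.eye(4);T[:3,:3]=Rn.from_rotvec(s['ee_rot']).as_matrix();T[:3,3]=s['tool_pos']
        M=np.linalg.inv(T@np.array(f['hand_eye'])); f['R']=M[:3,:3]; f['t']=M[:3,3]
    f['R']=np.array(f['R']);f['t']=np.array(f['t'])
    if fn: cv2.imwrite(fn,f['img'][:,:,::-1])
    return f
def ray(f,u,v,z):
    d=f['R'].T@np.array([(u-f['cx'])/f['fx'],(v-f['cy'])/f['fy'],1]); c=-f['R'].T@f['t']
    return c+d*(z-c[2])/d[2]
def cloud(f):
    v,u=np.mgrid[:384,:512]; d=f['depth']
    P=np.stack([(u-f['cx'])/f['fx']*d,(v-f['cy'])/f['fy']*d,d],-1)
    return (P-f['t'])@f['R']
def totool(s,p):
    "world target TCP pos -> shift in tool axes, 0.1 m units"
    return Rn.from_rotvec(s['ee_rot']).as_matrix().T@(np.array(p)-s['tool_pos'])/0.1
E
python3 - <<'E'
from h import *
a=snap('scene'); b=snap('top')
cv2.imwrite('pics/a.png',np.vstack([a['img'],b['img']])[:,:,::-1][:, :])
im=np.hstack([a['img'],b['img']]); cv2.imwrite('pics/ab.png',cv2.resize(im,(800,300),interpolation=cv2.INTER_AREA)[:,:,::-1])
cv2.imwrite('pics/top.png',b['img'][:,:,::-1]);cv2.imwrite('pics/scene.png',a['img'][:,:,::-1])
for f in(a,b): print(-f['R'].T@f['t'],f['fx'])
print(observe())
E
```

```text
pics
[0.87247005 0.38957869 0.78727275] 373.8360961452062
[0.21816364 0.04790706 0.97786504] 387.0065957407184
{'time_s': 0.1, 'joint_positions': array([ 1.28720330e+00,  1.16454431e-01,  1.44220795e+00, -1.92783642e-05,
        1.58400144e+00, -3.77998321e-02]), 'joint_velocities': array([ 0.00041948, -0.00074748, -0.00180981,  0.00021966,  0.00023749,
       -0.00077315]), 'effort': array([ 1.04896888e-03, -7.33670926e+01, -6.33789754e+01, -7.88834359e-05,
        5.17664070e-03,  3.72997283e-05]), 'tool_pos': array([0.16420362, 0.65451795, 0.20681906]), 'ee_rot': array([-3.85101544e-01, -3.11774616e+00,  1.66566263e-03]), 'ft_force': array([0.3575188 , 0.96169357, 0.03311883]), 'moment': array([ 0.03355907, -0.03010629,  0.0145026 ]), 'grasp_force': 0.0, 'grip_width': 1.00147174063143}
```

View pics/top.png

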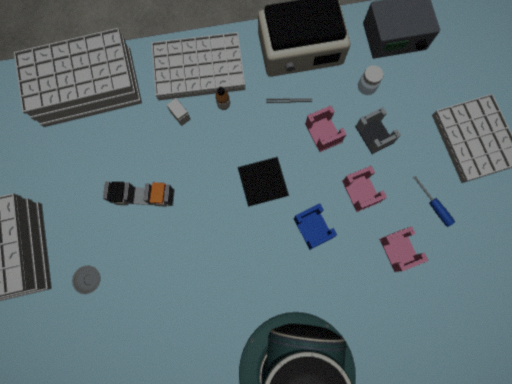

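View pics/scene.png

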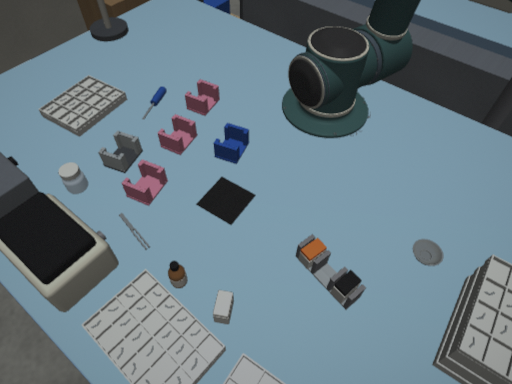

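The top view shows the rack at (138,192) with the dark lid at (118,192) and the orange lid at (158,194). The mat is at (263,181). The grey nest is at (378,130), among blue (315,227) and pink (325,128), (364,189), (403,249) look-alikes. The scene view agrees: orange lid (314,250), dark lid (347,283), mat (226,200), grey nest (121,151).

```bash
cat > m.py <<'E'
from h import *
a=snap('scene'); b=snap('top')
def proj(f,p):
    q=f['R']@np.array(p)+f['t']; return (q[:2]/q[2]*f['fx']+[f['cx'],f['cy']]).round(1),q[2].round(3)
for f in(a,b):
    print('base,tcp',proj(f,[0,0,0]),proj(f,observe()['tool_pos']))
    im=f['img']; hsv=cv2.cvtColor(im,cv2.COLOR_RGB2HSV); C=cloud(f)
    def rep(n,m,z):
        m=cv2.morphologyEx(m.astype(np.uint8),cv2.MORPH_OPEN,np.ones((2,2)))
        k,l,st,ce=cv2.connectedComponentsWithStats(m)
        for i in range(1,k):
            if st[i,4]>60:
                c=np.argwhere(l==i)[:,::-1].astype(np.float32)
                W=np.array([ray(f,u,v,z)[:2] for u,v in c],np.float32)
                r=cv2.minAreaRect(W); P=C[l==i]; P=P[np.isfinite(P).all(1)]
                print(n,ce[i].round(),st[i,4],'mean',W.mean(0).round(4),'rect',np.round(r[0],4),np.round(r[1],4),round(r[2],1),'depthz',np.median(P[:,2]).round(4),np.median(P[:,:2],0).round(4))
    H,S,V=[hsv[...,i].astype(int) for i in range(3)]
    rep('orange',(H<18)&(S>150)&(V>90),.056)
    bm=V<25; bm[260:,230:]=bm[260:,230:] if f is a else False
    rep('black',bm,.002 )
    rep('black56',bm,.056 )
    print(hsv[[130,130] if f is b else [151,151],[372,378] if f is b else [115,121]])
E
python3 m.py
```

```text
base,tcp (array([323.9, 106.9]), np.float64(1.192)) (array([592. , 212.7]), np.float64(0.705))
orange [314. 250.] 287 mean [0.4796 0.2612] rect [0.4794 0.261 ] [0.0311 0.0486] 75.5 depthz 0.0553 [0.4793 0.2615]
black [303.  89.] 585 mean [-0.0306 -0.1004] rect [-0.0367 -0.1085] [0.1988 0.0694] 56.0 depthz 0.1265 [ 0.114  -0.0222]
black [ 68. 263.] 444 mean [ 0.8283 -0.1642] rect [ 0.8238 -0.1647] [0.0228 0.1347] 88.3 depthz 0.115 [ 0.8371 -0.0848]
black56 [303.  89.] 585 mean [ 0.0315 -0.0667] rect [ 0.0258 -0.0742] [0.1851 0.0646] 56.0 depthz 0.1265 [ 0.114  -0.0222]
black56 [ 68. 263.] 444 mean [ 0.8313 -0.1261] rect [ 0.8272 -0.1266] [0.0212 0.1255] 88.3 depthz 0.115 [ 0.8371 -0.0848]
[[103  48  85]
 [107  29  62]]
base,tcp (array([296.2, 371.4]), np.float64(0.91)) (array([-56.3, 370.6]), np.float64(0.719))
orange [158. 194.] 245 mean [0.4691 0.2549] rect [0.4695 0.2549] [0.0304 0.049 ] 75.8 depthz 0.0565 [0.4694 0.2546]
black [305.  23.] 3211 mean [ 0.9059 -0.2102] rect [ 0.9096 -0.212 ] [0.1473 0.2127] 0.1 depthz 0.1306 [ 0.8142 -0.1762]
black [422.  45.] 116 mean [ 0.778 -0.519
[... 372 characters left out ...]
5  0.3716] [0.035  0.0482] 78.4 depthz 0.0562 [0.4913 0.3531]
black56 [305.  23.] 3211 mean [ 0.8679 -0.1959] rect [ 0.8713 -0.1976] [0.1391 0.2009] 0.1 depthz 0.1306 [ 0.8142 -0.1762]
black56 [422.  45.] 116 mean [ 0.747  -0.4876] rect [ 0.7473 -0.4878] [0.0289 0.0383] 17.6 depthz 0.0525 [ 0.7499 -0.4899]
black56 [327.  60.] 201 mean [ 0.7499 -0.2312] rect [ 0.7499 -0.2319] [0.0225 0.072 ] 0.0 depthz 0.0506 [ 0.7534 -0.2322]
black56 [264. 182.] 1488 mean [ 0.451  -0.0045] rect [ 0.4517 -0.0048] [0.0973 0.0974] 4.8 depthz 0.0031 [ 0.4639 -0.0073]
black56 [117. 192.] 215 mean [0.4905 0.3533] rect [0.4891 0.3537] [0.0331 0.0455] 78.4 depthz 0.0562 [0.4913 0.3531]
[[113  47  43]
 [105  23  44]]
```

Candidates are the orange lid (158,194 top), the dark lid (117,192), and the small white box (178,110), which has no orange lid. I choose (158,194). The two views differ by about 12 mm, so I'll settle it with the wrist camera above the rack.

```bash
cat > g.py <<'E'
import sys; from h import *
x,y,z,a=map(float,sys.argv[1:5])  # a: wanted world angle (deg) of tool y (mod 180)
s=observe(); R=Rn.from_rotvec(s['ee_rot']).as_matrix()
print('tcp',s['tool_pos'].round(4),'R',R.round(3).tolist(),'j6',s['joint_positions'][5].round(3),'t',s['time_s'])
print('shift',totool(s,[x,y,z]).round(3))
cur=np.degrees(np.arctan2(R[1,1],R[0,1])); d=(cur-a+90)%180-90  # tool z down: +yaw turns world angle negative
print('y-angle',cur.round(2),'yaw units',(d/90).round(4),'or',((d-np.sign(d)*180)/90).round(4))
E
python3 g.py 0.46 0.26 0.25 -13
python3 -c "
from h import *
f=grab_frame('wrist');print(np.array(f['hand_eye']).round(3),f['fx'])"
```

```text
tcp [0.1642 0.6546 0.2071] R [[-0.97, 0.243, -0.0], [0.243, 0.97, -0.001], [0.0, -0.001, -1.0]] j6 -0.038 t 0.2
shift [-3.829 -3.108 -0.427]
y-angle 75.92 yaw units 0.988 or -1.012
[[ 0.    -0.956 -0.294  0.074]
 [ 1.     0.    -0.     0.001]
 [ 0.    -0.294  0.956 -0.167]
 [ 0.     0.     0.     1.   ]] 303.6812261718228
```

Emit:
{"fn": "play_rows", "kwargs": {
  "moves": [
    [[-0.32, -0.26, -0.04], 0],
    [[-0.64, -0.52, -0.08], 0],
    [[-0.96, -0.78, -0.11], 0]
  ],
  "jaw": 1
}}

```text
time_s: 0.55
tool_pos: [0.2389, 0.5545, 0.2185]
ee_rot: [0.384, 3.118, -0.0]
ft_force: [1.4, -0.5, 1.7]
grip_width: 1.001
grasp_force: 0.0
```

Emit:
{"fn": "play_rows", "kwargs": {
  "moves": [
    [[-0.32, -0.26, -0.04], 0],
    [[-0.64, -0.52, -0.08], 0],
    [[-0.96, -0.78, -0.11], 0]
  ]
}}

```text
time_s: 0.85
tool_pos: [0.3132, 0.4553, 0.2298]
ee_rot: [0.385, 3.118, 0.0]
ft_force: [-0.2, 0.5, 0.4]
grip_width: 0.999
grasp_force: 0.0
```

Emit:
{"fn": "play_rows", "kwargs": {
  "moves": [
    [[-0.32, -0.26, -0.04], 0],
    [[-0.64, -0.52, -0.08], 0],
    [[-0.96, -0.78, -0.11], 0]
  ]
}}

```text
time_s: 1.15
tool_pos: [0.3874, 0.3562, 0.2409]
ee_rot: [0.385, 3.118, 0.001]
ft_force: [0.3, 0.6, -0.4]
grip_width: 1.001
grasp_force: 0.0
```

Emit:
{"fn": "play_rows", "kwargs": {
  "moves": [
    [[-0.32, -0.26, -0.04], 0.09],
    [[-0.64, -0.52, -0.08], 0.19],
    [[-0.96, -0.78, -0.11], 0.28],
    [[-0.96, -0.78, -0.11], 0.38],
    [[-0.96, -0.78, -0.11], 0.47],
    [[-0.96, -0.78, -0.11], 0.57],
    [[-0.96, -0.78, -0.11], 0.66],
    [[-0.96, -0.78, -0.11], 0.76],
    [[-0.96, -0.78, -0.11], 0.85],
    [[-0.96, -0.78, -0.11], 0.94]
  ]
}}

```text
time_s: 2.15
tool_pos: [0.4607, 0.2586, 0.2515]
ee_rot: [-2.39, -2.04, 0.0]
ft_force: [0.8, 0.3, 1.5]
grip_width: 0.998
grasp_force: 0.0
```

```bash
cat > w.py <<'E'
import sys; from h import *
z=float(sys.argv[2]); f=snap('wrist','pics/%s.png'%sys.argv[1])
hsv=cv2.cvtColor(f['img'],cv2.COLOR_RGB2HSV); H,S,V=[hsv[...,i].astype(int) for i in range(3)]
m=((H<18)&(S>150)&(V>80)).astype(np.uint8)
m=cv2.morphologyEx(m,cv2.MORPH_OPEN,np.ones((3,3)))
k,l,st,ce=cv2.connectedComponentsWithStats(m)
C=cloud(f)
for i in range(1,k):
    if st[i,4]>150:
        c=np.argwhere(l==i)[:,::-1]
        W=np.array([ray(f,u,v,z)[:2] for u,v in c],np.float32); r=cv2.minAreaRect(W*1000)
        print('px',ce[i].round(),st[i,4],'rect',np.round(r[0],1),np.round(r[1],1),round(r[2],1),'depth',np.median(C[l==i],0).round(4))
s=f['s'];print('tcp',s['tool_pos'].round(4),'F',s['ft_force'].round(1),'w',s['grip_width'],'g',s['grasp_force'],s['time_s'])
E
python3 w.py w1 .056; python3 g.py .472 .258 .12 -13
```

```text
px [266. 161.] 1030 rect [475.9 257.1] [30.6 50.5] 74.5 depth [0.4758 0.2575 0.0565]
tcp [0.4607 0.2586 0.2515] F [0.8 0.3 1.5] w 0.9982288121265493 g 0.0 2.15
tcp [0.4607 0.2586 0.2514] R [[0.166, 0.986, -0.0], [0.986, -0.166, -0.0], [-0.0, -0.0, -1.0]] j6 0.63 t 2.2
shift [0.013 0.112 1.314]
y-angle -9.56 yaw units 0.0383 or -1.9617
```

View pics/w1.png

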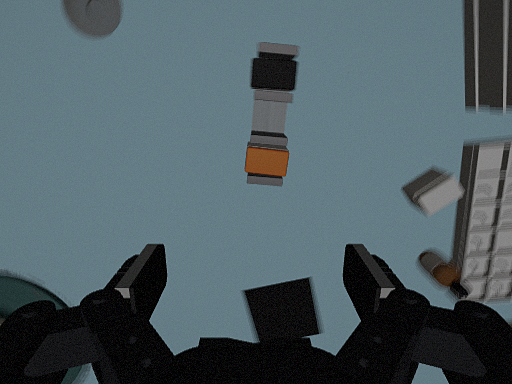

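The wrist view shows the orange lid at (266,161), the dark lid at (274,73) and the mat at (283,310). The lid measures 30.6 × 50.5 mm at z 0.0565, which fits. I'll go lower for a second look.

Emit:
{"fn": "play_rows", "kwargs": {
  "moves": [
    [[0.02, 0.08, 0.3], 0.05],
    [[0.04, 0.15, 0.6], 0.05],
    [[0.04, 0.15, 0.9], 0.05],
    [[0.04, 0.15, 1.0], 0.05],
    [[0.04, 0.15, 1.0], 0.05]
  ]
}}

```text
time_s: 2.7
tool_pos: [0.4757, 0.2601, 0.1505]
ee_rot: [-2.46, -1.953, 0.003]
ft_force: [0.2, 0.0, 0.2]
grip_width: 1.001
grasp_force: 0.0
```

```bash
python3 w.py w2 .056; python3 g.py .476 .257 .018 -14.5
```

```text
px [255. 188.] 1830 rect [476.2 257.3] [30.4 50.3] 75.3 depth [0.4762 0.2579 0.0565]
tcp [0.4757 0.2601 0.1505] F [0.2 0.  0.2] w 1.0013547778338958 g 0.0 2.7
tcp [0.4763 0.2604 0.1522] R [[0.227, 0.974, 0.0], [0.974, -0.227, 0.0], [0.0, 0.0, -1.0]] j6 0.682 t 2.75
shift [-0.034  0.005  1.342]
y-angle -13.11 yaw units 0.0154 or -1.9846
```

View pics/w2.png

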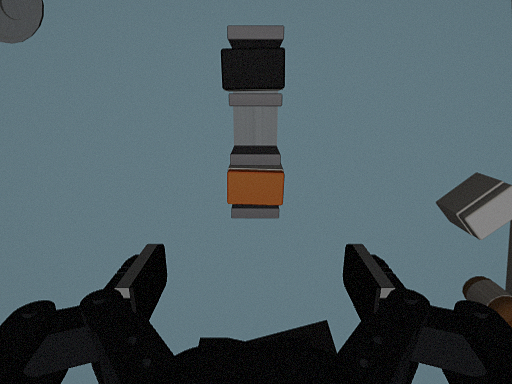

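The orange lid sits at (255,188) between its slot walls, and its position matches the earlier look. I'll descend and grip.

Emit:
{"fn": "play_rows", "kwargs": {
  "moves": [
    [[-0.03, 0, 0.3], 0.016],
    [[-0.03, 0, 0.55], 0.016],
    [[-0.03, 0, 0.75], 0.016],
    [[-0.03, 0, 0.9], 0.016],
    [[-0.03, 0, 0.9], 0.016]
  ]
}}

```text
time_s: 3.25
tool_pos: [0.4753, 0.2574, 0.061]
ee_rot: [-2.485, -1.921, 0.002]
ft_force: [-0.4, 0.9, 0.4]
grip_width: 1.001
grasp_force: 0.0
```

Emit:
{"fn": "play_rows", "kwargs": {
  "moves": [
    [[0, 0, 0.15], 0],
    [[0, 0, 0.3], 0],
    [[0, 0, 0.42], 0],
    [[0, 0, 0.42], 0]
  ]
}}

```text
time_s: 3.65
tool_pos: [0.4746, 0.257, 0.0174]
ee_rot: [-2.486, -1.92, 0.004]
ft_force: [-0.5, -0.9, 0.0]
grip_width: 1.003
grasp_force: 0.0
```

Emit:
{"fn": "play_rows", "kwargs": {
  "moves": [
    [[0, 0, 0], 0],
    [[0, 0, 0], 0],
    [[0, 0, 0], 0],
    [[0, 0, 0], 0],
    [[0, 0, 0], 0],
    [[0, 0, 0], 0],
    [[0, 0, 0], 0],
    [[0, 0, 0], 0]
  ],
  "jaw": -1,
  "squeeze": 35
}}

```text
time_s: 4.45
tool_pos: [0.476, 0.2577, 0.0204]
ee_rot: [2.486, 1.92, 0.002]
ft_force: [0.8, -0.3, 6.4]
grip_width: 0.596
grasp_force: 37.3
```

Emit:
{"fn": "play_rows", "kwargs": {
  "moves": [
    [[0, 0, -0.1], 0],
    [[0, 0, -0.25], 0],
    [[0, 0, -0.45], 0],
    [[0, 0, -0.65], 0],
    [[0, 0, -0.85], 0],
    [[0, 0, -1.0], 0],
    [[0, 0, -1.0], 0]
  ]
}}

```text
time_s: 5.15
tool_pos: [0.4764, 0.2579, 0.1224]
ee_rot: [2.485, 1.92, 0.006]
ft_force: [0.2, 0.9, -1.8]
grip_width: 0.594
grasp_force: 36.9
```

```bash
cat > mat.py <<'E'
from h import *
f=snap('wrist','pics/w3.png')
V=f['img'].max(2).astype(int); C=cloud(f)
m=((V<45)&(f['depth']>0)&(C[...,2]<.02)&(C[...,2]>-.02)).astype(np.uint8)
m=cv2.morphologyEx(m,cv2.MORPH_OPEN,np.ones((5,5)))
k,l,st,ce=cv2.connectedComponentsWithStats(m)
for i in range(1,k):
    if st[i,4]>300:
        c=np.argwhere(l==i)[:,::-1]
        W=np.array([ray(f,u,v,.002)[:2] for u,v in c],np.float32); r=cv2.minAreaRect(W*1000)
        print('px',ce[i].round(),st[i],'rect',np.round(r[0],1),np.round(r[1],1),round(r[2],1),'z',np.median(C[l==i][:,2]).round(4))
E
python3 mat.py; python3 w.py w4 .15; python3 g.py .471 -.006 .14 -14.5
python3 - <<'E'
from h import *
# top view: mat and nest with depth
f=snap('top'); C=cloud(f); hsv=cv2.cvtColor(f['img'],cv2.COLOR_RGB2HSV)
m=(hsv[...,2]<25); m[:, :230]=0; m[:,300:]=0; m[:140]=0; m[220:]=0
p=np.median(C[m],0); print('mat top',p)
w=C[105:158,352:405].reshape(-1,3); s=hsv[105:158,352:405].reshape(-1,3)
g=(s[:,1]<75)&(w[:,2]>.045)&(w[:,2]<.065); print('cheek tops',g.sum(), w[g].mean(0))
r=cv2.minAreaRect((w[g][:,:2]*1000).astype(np.float32)); print(r)
E
```

```text
px [254. 258.] 5767 rect [475.7 254.1] [31.4 52.5] 75.3 depth [0.4768 0.2586 0.1567]
tcp [0.4759 0.2576 0.1206] F [-0.1  0.2 -1.2] w 0.5965104486557303 g 36.90110921859741 5.2
tcp [0.4755 0.2574 0.1194] R [[0.252, 0.968, 0.0], [0.968, -0.252, 0.0], [0.0, 0.0, -1.0]] j6 0.704 t 5.25
shift [-2.56   0.622 -0.207]
y-angle -14.62 yaw units -0.0014 or 1.9986
mat top [ 0.46625846 -0.00550542  0.00306565]
cheek tops 351 [ 0.54135905 -0.32149051  0.05570331]
((542.4630126953125, -322.30657958984375), (88.1559829711914, 69.92526245117188), 17.022735595703125)
```

Cassette is held, with its bottom about 14 mm below the TCP. I'll carry it toward the mat.

Emit:
{"fn": "play_rows", "kwargs": {
  "moves": [
    [[-0.15, 0.04, -0.02], 0],
    [[-0.4, 0.1, -0.04], 0],
    [[-0.65, 0.16, -0.06], 0],
    [[-0.85, 0.2, -0.07], 0]
  ]
}}

```text
time_s: 5.7
tool_pos: [0.473, 0.1682, 0.1258]
ee_rot: [-2.486, -1.92, 0.002]
ft_force: [0.5, 0.5, -1.2]
grip_width: 0.595
grasp_force: 36.9
```

Emit:
{"fn": "play_rows", "kwargs": {
  "moves": [
    [[-0.22, 0.05, -0.02], 0],
    [[-0.44, 0.1, -0.04], 0],
    [[-0.66, 0.16, -0.06], 0],
    [[-0.85, 0.2, -0.07], 0]
  ]
}}

```text
time_s: 6.1
tool_pos: [0.4708, 0.081, 0.1329]
ee_rot: [-2.486, -1.92, 0.002]
ft_force: [0.4, -0.3, -1.8]
grip_width: 0.598
grasp_force: 36.9
```

```bash
python3 mat.py; python3 g.py .470 -.007 .05 -14.5
```

```text
px [209.  13.] [184  10  51   8 304] rect [469.7 231.2] [ 4.7 43.8] 76.6 z 0.0102
px [308. 214.] [297 194  24  41 544] rect [515.4  24.5] [13.9 49.3] 4.8 z 0.0025
px [258. 294.] [239 288  43  16 492] rect [441.6 -58.3] [20.2 48.1] 75.4 z 0.0026
tcp [0.4707 0.0792 0.133 ] R [[0.253, 0.967, -0.001], [0.967, -0.253, -0.001], [-0.002, -0.001, -1.0]] j6 0.371 t 6.15
shift [-0.835  0.212  0.832]
y-angle -14.68 yaw units -0.0021 or 1.9979
```

View pics/w3.png

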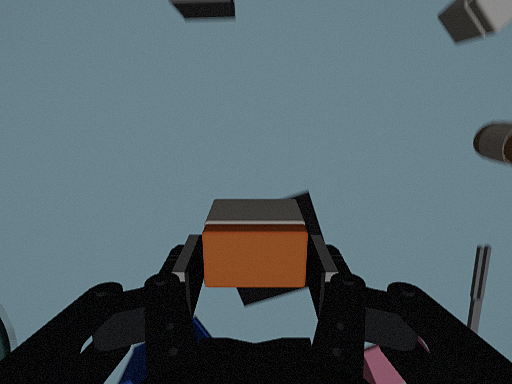

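The mat's opposite corners are visible at (308,192) and (244,306), behind the cassette lid at (255,258). Their mean gives the centre.

```bash
python3 - <<'E'
from h import *
f=snap('wrist'); p=ray(f,308,192,.002);q=ray(f,244,306,.002);print(p,q,(p+q)/2,np.hypot(*(p-q)[:2]))
E
```

```text
[0.52013572 0.04792346 0.002     ] [ 0.41992004 -0.06947107  0.002     ] [ 0.47002788 -0.01077381  0.002     ] 0.15435238246354566
```

Emit:
{"fn": "play_rows", "kwargs": {
  "moves": [
    [[-0.2, 0.05, 0], 0],
    [[-0.4, 0.1, 0], 0],
    [[-0.6, 0.15, 0.1], 0],
    [[-0.8, 0.2, 0.3], 0],
    [[-0.86, 0.22, 0.5], 0],
    [[-0.86, 0.22, 0.7], 0],
    [[-0.86, 0.22, 0.85], 0],
    [[-0.86, 0.22, 0.95], 0],
    [[-0.86, 0.22, 1.0], 0],
    [[-0.86, 0.22, 1.0], 0]
  ]
}}

```text
time_s: 7.2
tool_pos: [0.4708, -0.0058, 0.0332]
ee_rot: [-2.485, -1.921, 0.001]
ft_force: [-1.0, -0.1, -1.7]
grip_width: 0.594
grasp_force: 36.9
```

```bash
python3 w.py w5 .07; python3 g.py .470 -.010 .017 -14.5
```

```text
px [254. 256.] 6151 rect [471.9  -4.2] [32.5 50.1] 76.3 depth [ 0.4721 -0.0039  0.0693]
tcp [ 0.4708 -0.0058  0.0332] F [-1.  -0.1 -1.7] w 0.5938184496569631 g 36.86570942401886 7.2
tcp [ 0.4711 -0.0058  0.0338] R [[0.252, 0.968, 0.0], [0.968, -0.252, -0.0], [0.0, 0.0, -1.0]] j6 0.188 t 7.25
shift [-0.044 -0.     0.168]
y-angle -14.6 yaw units -0.0011 or 1.9989
```

Emit:
{"fn": "play_rows", "kwargs": {
  "moves": [
    [[-0.02, 0, 0.04], 0],
    [[-0.04, 0, 0.08], 0],
    [[-0.04, 0, 0.11], 0],
    [[-0.04, 0, 0.14], 0],
    [[-0.04, 0, 0.155], 0],
    [[-0.04, 0, 0.155], 0]
  ]
}}

```text
time_s: 7.85
tool_pos: [0.4698, -0.0098, 0.0177]
ee_rot: [-2.486, -1.92, 0.001]
ft_force: [0.9, 0.2, -1.0]
grip_width: 0.596
grasp_force: 36.9
```

Emit:
{"fn": "play_rows", "kwargs": {
  "moves": [
    [[0, 0, 0.005], 0],
    [[0, 0, 0.01], 0],
    [[0, 0, 0.01], 0]
  ]
}}

```text
time_s: 8.15
tool_pos: [0.4699, -0.0098, 0.017]
ee_rot: [-2.486, -1.921, -0.0]
ft_force: [-0.2, -0.1, -1.5]
grip_width: 0.599
grasp_force: 36.9
```

Emit:
{"fn": "play_rows", "kwargs": {
  "moves": [
    [[0, 0, 0.005], 0],
    [[0, 0, 0.01], 0],
    [[0, 0, 0.01], 0]
  ]
}}

```text
time_s: 8.45
tool_pos: [0.47, -0.0098, 0.0164]
ee_rot: [2.486, 1.921, 0.0]
ft_force: [-2.3, 0.7, 5.0]
grip_width: 0.6
grasp_force: 37.4
```

Emit:
{"fn": "play_rows", "kwargs": {
  "moves": [
    [[0, 0, 0.005], 0],
    [[0, 0, 0.01], 0],
    [[0, 0, 0.01], 0]
  ]
}}

```text
time_s: 8.75
tool_pos: [0.4702, -0.0098, 0.0163]
ee_rot: [2.486, 1.921, 0.001]
ft_force: [-9.7, 1.3, 17.1]
grip_width: 0.595
grasp_force: 38.8
```

Contact found. I'll ease off and open.

Emit:
{"fn": "play_rows", "kwargs": {
  "moves": [
    [[0, 0, -0.01], 0],
    [[0, 0, -0.01], 0]
  ]
}}

```text
time_s: 8.95
tool_pos: [0.4701, -0.0098, 0.0164]
ee_rot: [2.486, 1.92, 0.001]
ft_force: [-1.9, 0.5, 6.6]
grip_width: 0.598
grasp_force: 37.6
```

Emit:
{"fn": "play_rows", "kwargs": {
  "moves": [
    [[0, 0, 0], 0],
    [[0, 0, 0], 0],
    [[0, 0, 0], 0],
    [[0, 0, 0], 0],
    [[0, 0, 0], 0],
    [[0, 0, 0], 0],
    [[0, 0, 0], 0],
    [[0, 0, 0], 0]
  ],
  "jaw": 1
}}

```text
time_s: 9.75
tool_pos: [0.4699, -0.0098, 0.016]
ee_rot: [-2.486, -1.921, 0.0]
ft_force: [-0.9, -0.6, -0.1]
grip_width: 0.996
grasp_force: 0.0
```

Emit:
{"fn": "play_rows", "kwargs": {
  "moves": [
    [[0, 0, -0.2], 0],
    [[0, 0, -0.45], 0],
    [[0, 0, -0.75], 0],
    [[0, 0, -1.0], 0],
    [[0, 0, -1.0], 0]
  ]
}}

```text
time_s: 10.25
tool_pos: [0.4713, -0.0099, 0.1196]
ee_rot: [2.483, 1.919, 0.006]
ft_force: [-0.9, -0.9, 0.0]
grip_width: 1.004
grasp_force: 0.0
```

```bash
python3 w.py w6 .052; python3 g.py .470 -.010 .12 75.4
```

```text
px [252. 194.] 2225 rect [470.8  -9.9] [29.8 50.2] 75.3 depth [ 0.4709 -0.0094  0.0525]
tcp [ 0.4713 -0.0099  0.1196] F [-0.9 -0.9  0. ] w 1.0037574750734657 g 0.0 10.25
tcp [ 0.4706 -0.0099  0.1175] R [[0.252, 0.968, 0.003], [0.968, -0.252, -0.0], [0.0, 0.003, -1.0]] j6 0.18 t 10.3
shift [-0.003 -0.006 -0.025]
y-angle -14.62 yaw units 0.9998 or -1.0002
```

View pics/w6.png

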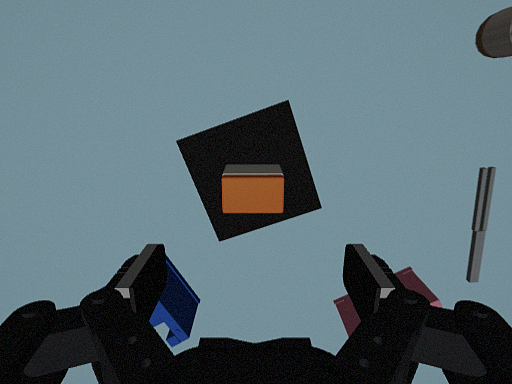

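Cassette stands upright mid-mat, with the lid at (252,194) and the mat spanning (177,100)–(321,240). Next is a quarter turn for the broad-side grip.

Emit:
{"fn": "play_rows", "kwargs": {
  "moves": [
    [[0, 0, 0], 0.09],
    [[0, 0, 0], 0.18],
    [[0, 0, 0], 0.27],
    [[0, 0, 0], 0.36],
    [[0, 0, 0], 0.45],
    [[0, 0, 0], 0.54],
    [[0, 0, 0], 0.63],
    [[0, 0, 0], 0.72],
    [[0, 0, 0], 0.81],
    [[0, 0, 0], 0.9]
  ]
}}

```text
time_s: 11.3
tool_pos: [0.4694, -0.0098, 0.1147]
ee_rot: [-3.137, 0.163, 0.003]
ft_force: [-1.2, 0.0, 0.0]
grip_width: 0.999
grasp_force: 0.0
```

Emit:
{"fn": "play_rows", "kwargs": {
  "moves": [
    [[0, 0, 0], 0.05],
    [[0, 0, 0], 0.1],
    [[0, 0, 0], 0.1]
  ]
}}

```text
time_s: 11.6
tool_pos: [0.4695, -0.0098, 0.1148]
ee_rot: [3.116, -0.402, -0.002]
ft_force: [-0.5, 0.3, 0.7]
grip_width: 1.0
grasp_force: 0.0
```

```bash
python3 w.py w7 .052; python3 g.py .4705 -.010 .019 75.3
```

```text
px [256. 193.] 2291 rect [471.2 -10.8] [30.2 49.3] 75.0 depth [ 0.4725 -0.011   0.0524]
tcp [ 0.4695 -0.0098  0.1148] F [-0.5  0.3  0.7] w 1.0003749659178522 g 0.0 11.6
tcp [ 0.4695 -0.0098  0.115 ] R [[0.968, -0.251, -0.001], [-0.251, -0.968, 0.0], [-0.001, 0.0, -1.0]] j6 1.749 t 11.65
shift [ 0.011 -0.001  0.96 ]
y-angle -104.53 yaw units 0.0019 or -1.9981
```

Emit:
{"fn": "play_rows", "kwargs": {
  "moves": [
    [[0.01, 0, 0.25], 0],
    [[0.015, 0, 0.5], 0],
    [[0.015, 0, 0.7], 0],
    [[0.015, 0, 0.85], 0],
    [[0.015, 0, 0.95], 0],
    [[0.015, 0, 0.95], 0],
    [[0.015, 0, 0.95], 0]
  ]
}}

```text
time_s: 12.35
tool_pos: [0.4716, -0.0102, 0.0216]
ee_rot: [-3.116, 0.399, -0.001]
ft_force: [0.7, -0.0, 0.1]
grip_width: 0.999
grasp_force: 0.0
```

Emit:
{"fn": "play_rows", "kwargs": {
  "moves": [
    [[0, 0, 0], 0],
    [[0, 0, 0], 0],
    [[0, 0, 0], 0],
    [[0, 0, 0], 0],
    [[0, 0, 0], 0],
    [[0, 0, 0], 0],
    [[0, 0, 0], 0],
    [[0, 0, 0], 0],
    [[0, 0, 0], 0],
    [[0, 0, 0], 0]
  ],
  "jaw": -1,
  "squeeze": 35
}}

```text
time_s: 13.35
tool_pos: [0.4716, -0.0103, 0.0215]
ee_rot: [3.116, -0.4, 0.001]
ft_force: [-1.9, -0.8, 6.1]
grip_width: 0.361
grasp_force: 34.8
```

Emit:
{"fn": "play_rows", "kwargs": {
  "moves": [
    [[0, 0, -0.1], 0],
    [[0, 0, -0.3], 0],
    [[0, 0, -0.55], 0],
    [[0, 0, -0.8], 0],
    [[0, 0, -1.0], 0],
    [[0, 0, -1.0], 0]
  ]
}}

```text
time_s: 13.95
tool_pos: [0.4725, -0.0103, 0.1241]
ee_rot: [-3.116, 0.4, -0.007]
ft_force: [0.0, 0.4, -1.3]
grip_width: 0.362
grasp_force: 35.2
```

```bash
python3 w.py w8 .15; python3 g.py .5 -.20 .16 -73
```

```text
px [255. 252.] 5474 rect [469.8  -9.1] [31.4 52.1] 75.5 depth [ 0.4746 -0.0102  0.1553]
tcp [ 0.4725 -0.0103  0.1241] F [ 0.   0.4 -1.3] w 0.3617652137333983 g 35.16493320465088 13.95
tcp [ 0.4718 -0.0102  0.1221] R [[0.968, -0.252, 0.002], [-0.252, -0.968, -0.0], [0.002, -0.0, -1.0]] j6 1.75 t 14.0
shift [ 0.753  1.765 -0.378]
y-angle -104.62 yaw units -0.3513 or 1.6487
```

Cassette is held across its broad sides, with its bottom about 19.5 mm below the TCP. I'll go toward the nest.

Emit:
{"fn": "play_rows", "kwargs": {
  "moves": [
    [[0.05, 0.15, -0.1], 0],
    [[0.1, 0.4, -0.2], 0],
    [[0.18, 0.7, -0.35], 0],
    [[0.26, 0.96, -0.38], 0]
  ]
}}

```text
time_s: 14.4
tool_pos: [0.4721, -0.1108, 0.1593]
ee_rot: [3.116, -0.399, 0.0]
ft_force: [1.8, 1.0, -0.7]
grip_width: 0.363
grasp_force: 35.2
```

Emit:
{"fn": "play_rows", "kwargs": {
  "moves": [
    [[0.07, 0.25, 0], 0],
    [[0.13, 0.5, 0], 0],
    [[0.2, 0.75, 0], 0],
    [[0.26, 0.96, 0], 0]
  ]
}}

```text
time_s: 14.8
tool_pos: [0.4726, -0.2102, 0.1574]
ee_rot: [-3.115, 0.4, 0.003]
ft_force: [0.4, 0.1, -0.9]
grip_width: 0.361
grasp_force: 35.2
```

Emit:
{"fn": "play_rows", "kwargs": {
  "moves": [
    [[0.07, 0.25, 0], -0.07],
    [[0.13, 0.5, 0], -0.14],
    [[0.2, 0.75, 0], -0.21],
    [[0.26, 0.96, 0], -0.28],
    [[0.26, 0.98, 0], -0.35],
    [[0.26, 0.98, 0], -0.35]
  ]
}}

```text
time_s: 15.4
tool_pos: [0.473, -0.3108, 0.1573]
ee_rot: [-3.106, -0.462, 0.003]
ft_force: [-0.2, 0.1, -1.4]
grip_width: 0.359
grasp_force: 35.2
```

```bash
python3 w.py w9 .15; python3 g.py .549 -.32 .16 -73
python3 - <<'E'
from h import *
f=snap('wrist'); C=cloud(f); hsv=cv2.cvtColor(f['img'],cv2.COLOR_RGB2HSV)
np.savez('/tmp/n.npz',C=C,img=f['img'],R=f['R'],t=f['t'],k=[f['fx'],f['cx'],f['cy']])
m=(C[...,2]>.05)&(C[...,2]<.062)&(hsv[...,1]<90)&(f['depth']>0)
k,l,st,ce=cv2.connectedComponentsWithStats(m.astype(np.uint8))
for i in range(1,k):
    if st[i,4]>100:
        r=cv2.minAreaRect((C[l==i][:,:2]*1000).astype(np.float32)); print(ce[i].round(),st[i],r)
E
```

```text
px [255. 252.] 5455 rect [ 452.8 -316.8] [64.5 38.7] 17.0 depth [ 0.4752 -0.3103  0.1884]
tcp [ 0.473  -0.3108  0.1573] F [-0.2  0.1 -1.4] w 0.3590677320812689 g 35.20294189453125 15.4
tcp [ 0.4732 -0.3103  0.1576] R [[0.958, 0.288, -0.002], [0.288, -0.958, 0.001], [-0.001, -0.002, -1.0]] j6 0.653 t 15.45
shift [ 0.698  0.311 -0.025]
y-angle -73.28 yaw units -0.0031 or 1.9969
[149.  74.] [ 105   56   85   29 1147] ((540.5885620117188, -197.48614501953125), (19.1064395904541, 68.43273162841797), 13.706310272216797)
[293.  65.] [ 252   56   83   27 1486] ((576.219970703125, -312.3768615722656), (20.27565574645996, 67.73368072509766), 16.75214385986328)
[290. 153.] [ 252  139   78   24 1214] ((511.0401916503906, -331.9898376464844), (20.414011001586914, 68.18731689453125), 16.9826717376709)
[187. 203.] [153 195  57  23 465] ((433.0453186035156, -250.66123962402344), (19.325881958007812, 52.88876724243164), 10.252510070800781)
```

View pics/w9.png

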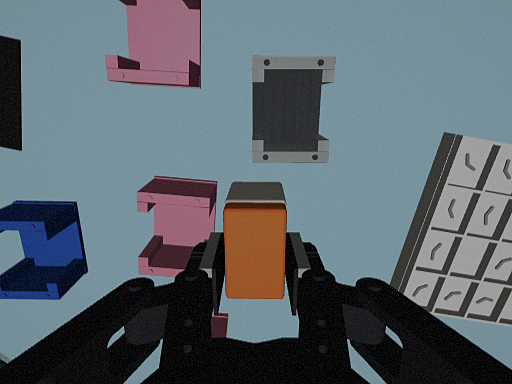

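The grey nest is clearly in view, with cheek tops at (293,65) and (290,153) and a dark floor between them. The pink ones at (155,74) and (187,225) and the blue one at (45,250) are not touched. I'll go above it.

Emit:
{"fn": "play_rows", "kwargs": {
  "moves": [
    [[0.2, 0.1, 0], 0],
    [[0.4, 0.2, 0.1], 0],
    [[0.6, 0.3, 0.2], 0],
    [[0.635, 0.313, 0.35], 0],
    [[0.635, 0.313, 0.37], 0],
    [[0.635, 0.313, 0.37], 0]
  ]
}}

```text
time_s: 16.1
tool_pos: [0.5428, -0.3214, 0.1214]
ee_rot: [-3.107, -0.46, 0.002]
ft_force: [-0.1, -0.5, -0.7]
grip_width: 0.36
grasp_force: 35.2
```

```bash
python3 w.py w10 .152; python3 g.py .543 -.322 .0285 -73.15
python3 - <<'E'
from h import *
f=snap('wrist'); C=cloud(f); hsv=cv2.cvtColor(f['img'],cv2.COLOR_RGB2HSV)
m=(C[...,2]>.05)&(C[...,2]<.062)&(hsv[...,1]<90)&(f['depth']>0)
k,l,st,ce=cv2.connectedComponentsWithStats(m.astype(np.uint8))
for i in range(1,k):
    if st[i,4]>100:
        r=cv2.minAreaRect((C[l==i][:,:2]*1000).astype(np.float32)); print(ce[i].round(),st[i],r)
E
```

```text
px [255. 252.] 5458 rect [ 542.8 -321.4] [50.5 30.3] 16.9 depth [ 0.5449 -0.3209  0.1526]
tcp [ 0.5428 -0.3214  0.1214] F [-0.1 -0.5 -0.7] w 0.3604278328111401 g 35.21259784698486 16.1
tcp [ 0.543  -0.3217  0.1223] R [[0.957, 0.29, -0.0], [0.29, -0.957, 0.0], [-0.0, -0.0, -1.0]] j6 0.702 t 16.15
shift [-0.     0.003  0.938]
y-angle -73.17 yaw units -0.0002 or 1.9998
[311.  35.] [300   5  39  47 121] ((666.8366088867188, -326.92724609375), (38.78335189819336, 9.657472610473633), 61.17849349975586)
[97. 53.] [ 45  45  94  17 934] ((611.8228759765625, -181.01556396484375), (9.31375789642334, 66.40327453613281), 13.742270469665527)
[133.  70.] [126  62  15  16 207] ((608.4766845703125, -210.92088317871094), (10.04027271270752, 10.25761604309082), 11.550496101379395)
[255. 149.] [ 211  139   89   28 1574] ((576.1377563476562, -312.1276550292969), (20.462249755859375, 67.92057037353516), 16.885189056396484)
[123. 158.] [ 82 144  63  26 541] ((543.2764282226562, -207.00070190429688), (19.995718002319336, 48.77262878417969), 12.28058910369873)
[219. 226.] [215 220   9  12 101] ((508.3357849121094, -301.263916015625), (8.25916576385498, 7.079617023468018), 17.613250732421875)
[291. 226.] [286 220  11  12 116] ((525.8497924804688, -358.6107482910156), (8.504453659057617, 8.262073516845703), 14.964995384216309)
```

View pics/w10.png

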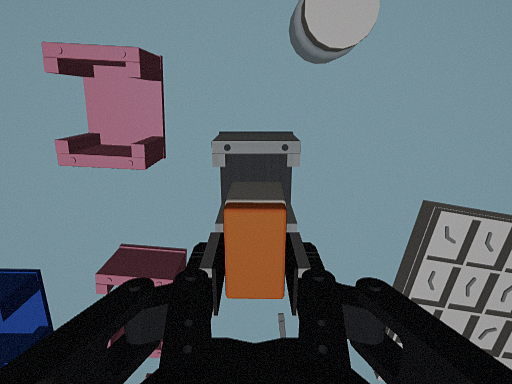

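The cassette at (255,250) is centred on the far cheek at (255,149), and the re-measure agrees within 1 mm. I'll lower it.

Emit:
{"fn": "play_rows", "kwargs": {
  "moves": [
    [[0.01, 0.005, 0.15], 0],
    [[0.01, 0.005, 0.35], 0],
    [[0.01, 0.005, 0.5], 0],
    [[0.01, 0.005, 0.6], 0],
    [[0.01, 0.005, 0.7], 0],
    [[0.01, 0.005, 0.8], 0],
    [[0.01, 0.005, 0.88], 0],
    [[0.01, 0.005, 0.92], 0],
    [[0.01, 0.005, 0.92], 0]
  ]
}}

```text
time_s: 17.1
tool_pos: [0.5444, -0.3221, 0.0295]
ee_rot: [-3.107, -0.461, 0.001]
ft_force: [1.2, 0.2, -1.2]
grip_width: 0.359
grasp_force: 35.2
```

Emit:
{"fn": "play_rows", "kwargs": {
  "moves": [
    [[0, 0, 0.01], 0],
    [[0, 0, 0.02], 0],
    [[0, 0, 0.02], 0]
  ]
}}

```text
time_s: 17.4
tool_pos: [0.5446, -0.3222, 0.0282]
ee_rot: [3.107, 0.461, 0.0]
ft_force: [-0.6, -0.0, -1.7]
grip_width: 0.361
grasp_force: 35.2
```

Emit:
{"fn": "play_rows", "kwargs": {
  "moves": [
    [[0, 0, 0.005], 0],
    [[0, 0, 0.01], 0],
    [[0, 0, 0.015], 0],
    [[0, 0, 0.02], 0],
    [[0, 0, 0.02], 0]
  ]
}}

```text
time_s: 17.9
tool_pos: [0.5445, -0.3222, 0.0259]
ee_rot: [-3.108, -0.461, 0.0]
ft_force: [-0.3, 0.5, -1.1]
grip_width: 0.362
grasp_force: 35.2
```

Emit:
{"fn": "play_rows", "kwargs": {
  "moves": [
    [[0, 0, 0.005], 0],
    [[0, 0, 0.01], 0],
    [[0, 0, 0.01], 0]
  ]
}}

```text
time_s: 18.2
tool_pos: [0.5447, -0.3223, 0.0255]
ee_rot: [3.107, 0.461, 0.001]
ft_force: [-1.9, -0.9, 4.7]
grip_width: 0.362
grasp_force: 35.8
```

Contact at the expected height (floor 6 mm). Now release.

Emit:
{"fn": "play_rows", "kwargs": {
  "moves": [
    [[0, 0, 0], 0],
    [[0, 0, 0], 0],
    [[0, 0, 0], 0],
    [[0, 0, 0], 0],
    [[0, 0, 0], 0],
    [[0, 0, 0], 0],
    [[0, 0, 0], 0],
    [[0, 0, 0], 0],
    [[0, 0, 0], 0],
    [[0, 0, 0], 0]
  ],
  "jaw": 1
}}

```text
time_s: 19.2
tool_pos: [0.5446, -0.3222, 0.025]
ee_rot: [3.108, 0.461, 0.0]
ft_force: [0.0, -0.1, 0.7]
grip_width: 1.0
grasp_force: 0.0
```

Emit:
{"fn": "play_rows", "kwargs": {
  "moves": [
    [[0, 0, -0.15], 0],
    [[0, 0, -0.35], 0],
    [[0, 0, -0.65], 0],
    [[0, 0, -1.0], 0],
    [[0, 0, -1.0], 0]
  ]
}}

```text
time_s: 19.7
tool_pos: [0.5463, -0.3233, 0.1318]
ee_rot: [3.102, 0.46, 0.009]
ft_force: [1.1, 0.2, 0.9]
grip_width: 0.999
grasp_force: 0.0
```

```bash
python3 w.py w11 .056; python3 m.py | grep -E "orange|117"
```

```text
px [253. 193.] 2058 rect [ 545.1 -323.1] [49.3 30.1] 17.0 depth [ 0.5463 -0.3228  0.0565]
tcp [ 0.5463 -0.3233  0.1318] F [1.1 0.2 0.9] w 0.9987531182786094 g 0.0 19.7
orange [119. 146.] 160 mean [ 0.5465 -0.3136] rect [ 0.5467 -0.3139] [0.0509 0.0312] 18.3 depthz 0.055 [ 0.5464 -0.314 ]
orange [377. 124.] 83 mean [ 0.5505 -0.3155] rect [ 0.5511 -0.3133] [0.023  0.0318] 54.6 depthz 0.0575 [ 0.5492 -0.3111]
black [222. 332.] 150 mean [0.1173 0.1583] rect [0.1192 0.1596] [0.0492 0.0264] 52.7 depthz 0.6031 [0.1778 0.0937]
```

View pics/w11.png

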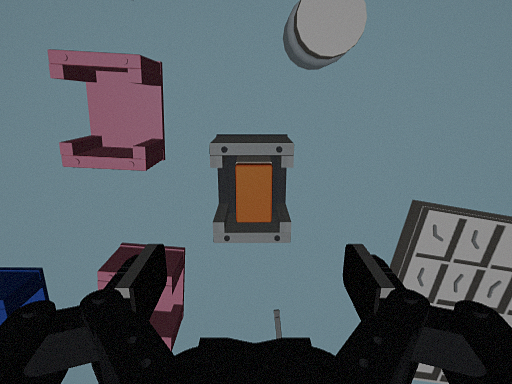

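The cassette at (253,193) sits between the cheeks, aligned at 17°, with its top at 56 mm, so it is fully down. I'll check the dark cassette quickly and then hand in.

```bash
python3 - <<'E'
from h import *
for n,b in (('scene',(325,265,370,300)),('top',(100,178,132,206))):
    f=snap(n); C=cloud(f)[b[1]:b[3],b[0]:b[2]]; V=f['img'].max(2)[b[1]:b[3],b[0]:b[2]]
    m=(V<45)&(C[...,2]>.045)&(C[...,2]<.07); print(n,m.sum(),np.median(C[m],0) if m.any() else (np.median(C.reshape(-1,3),0),V.mean()))
E
```

```text
scene 338 [0.50071996 0.35539933 0.05528973]
top 290 [0.49209812 0.35406422 0.05633064]
```

```bash
python3 -c "
from bench import robot; print(robot.sign_off())"
```

```text
the job is handed in; nothing more can be done
None
```

The orange-lidded cassette is seated upright and fully down in the aluminium nest, after a stop and release on the mat; the dark-lidded one is still in its slot, and the job was handed in at about 20 s.

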